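# Stand a lamp in the tester and hold its push-to-test knob down

## Robot

A 6-joint arm with a two-finger parallel gripper is mounted at the origin on the work surface. World frame = base frame: x ahead of the robot, y to its left, z up, the work surface at z = 0. Lengths are in m, angles in degrees, forces in N, time in s.
With the tool pointing down it reaches from about 0.35 to 0.875 m from the base axis. Payload 4.2 kg.
Tool frame: the origin (TCP) lies midway between the tips of the shut fingers; the grasp point (between the pads) lies 19 mm behind it; y points along the fingers, z is the direction in which the jaws open and shut, and the axes are right-handed (so a half turn about y gives the same grasp; the last joint's range is limited). The gripper opens to 87 mm and grips with 3 to 60 N. Pads are 19 mm wide; open, the fingers measure 117 mm over their backs; the gripper's body (75 mm by 190 mm) begins 51 mm behind the grasp point.
Start: joints at [87.009, 22.042, 0.453, 0, -68.411, -14.817], TCP at [0.191, 0.595, 0.223] pointing down, gripper open.
Joint ranges: [-179.83, 179.83], [-69.29, 118.12], [-61.27, 80.66], [-181.25, 117.63], [-171.15, -9.14], [-177.46, 177.46]. Speed limits (degrees/s): [159.86, 159.86, 180, 180, 180, 180].

## Interface

Orientations are given as [roll, pitch, yaw] about the fixed x, y, z axes, in that order (R = Rz(yaw) Ry(pitch) Rx(roll)).
In Python, from workcell import env gives the robot as it stands. The module is installed in compiled form; this text tells all that it offers. Calls block until the motion is done:
- env.goto(position, orientation): joint-space move of the TCP to a pose.
- env.move_straight(position, rotation=None, rate=0.15, force_limit=None): straight line of the TCP; rotation=None keeps the orientation; rate is the mean speed in m/s. With force_limit (N) it stops when the force on the tool has changed by that much, and returns True; else False.
- env.set_joints(angles): joint-space move.
- env.gripper_to(opening, grasp_force=None): opening from 0.0 (shut) to 1.0 (fully open); grasp_force is the grip in N (None keeps the last); returns when the fingers have stopped.
- env.dwell(seconds).
- env.inverse_kinematics(position, orientation): joint angles nearest the present ones, or None.
- env.read_state(): the state.
- env.grab_frame(name): name is "scene" or "top" or "wrist"; returns a dict with "image" (384x512x3 uint8, blue, green, red), "fx", "fy", "cx", "cy" (pixels), "position" and "orientation" of the camera in the world. Camera axes: x right, y up, looking along -z (the intrinsics and any distortion apply to the point x, -y, -z); pixel columns grow to the right and rows downward; lengths in m; the calibration is good to about 2 mm. The wrist camera is an equidistant fisheye: a pixel r from the principal point sees the ray r / f radians off the axis. A picture is of the moment at which its call begins. There is no depth.
A pose or a line that the arm cannot do raises env.Unreachable and nothing moves.
- env.close_job(): hands the job in, once; it reports no verdict.
Trained networks look in a picture, given as the dict that the camera call returned (one of the last four; its "shot" number tells which), for a name from the list of things; names that differ only in an ending like _2 or _b are one class to them, and where a whole thing is asked for, a point or a joint stands for the part that bears it (a point fixed in the world has none). Each returns a list of dicts, best first, with "score" (0 to 1); they miss things now and then, are a little off and sometimes report something else, mostly with a low value. They report only what shows in the picture. A call takes as long as a camera call. They do not tell look-alikes from the thing itself.
- env.search_frame(picture, thing): "xyz" ([x, y, z] in m, in world coordinates, good to about 4 mm: the middle of the surface that is visible of it).
- env.trace(picture, thing): "mask" (384x512 bool, what is visible of it).
The state is a dict: "clock": time; "joint_positions": joint angles; "qvel": joint speeds; "joint_torque": joint torques, N m; "position": TCP position; "tool_rot": TCP orientation; "force": force on the tool from outside, world axes, zero at the start; "wrist_torque": the same for the moment, N m; "opening": opening from 0.0 (shut) to 1.0 (fully open).
Only numpy, scipy, OpenCV 4.12 (cv2) and the standard library are available. Lean on these libraries where they do the work, as an engineer would, in place of code of your own. Each camera call takes 0.05 s, during which the arm holds its last target.

## Task

Test a lamp at the stockroom bench: take the tubular lamp from its leaning holder, stand it upright in the tester's round socket, metal cap down and fully home, and let go of it. Then pick up the loose knob, turn it so that its D-shaped bore matches the D-shaft of the tester's switch, push it fully onto the shaft and press shaft and knob down to the stop against the spring. Finish while still holding the knob pressed down, and leave the cartons and the tin alone.

Things in the scene. Friction and masses are not known exactly. Their poses are not given: they have to be found in the camera images.
- lamp_centre (a point): Tubular lamp, 110 mm long, 70 g: lowest 26 mm a brass cap, diameter 22 mm, chamfered foot; the rest a frosted white tube, diameter 20 mm. Point: on its axis, 55 mm from either end; z runs from cap to tip. At first it leans 25 degrees from upright in its holder, tip roughly towards the robot, cap end 32 mm deep; it slides out along its own axis. Grip it above its centre.
- holder: Wooden holder of the lamp, fixed: foot 100 x 75 x 14 mm with a leaning cup of 38 mm outside diameter, its rim about 58 mm above the bench. Origin: under the middle of the foot, on the bench; the lamp leans to its -x.
- socket_mouth (a point): Lamp socket: upright aluminium tube on the tester, outside diameter 38 mm, bore 24 mm, 30 mm deep to a flat floor. Point: centre of the mouth, at the rim, 95 mm above the bench; z up. With the lamp home, the lamp's centre is 25 mm above this point.
- tester: Grey lamp tester box, 180 x 290 mm, 60 mm high, fixed. Origin: centre of its underside. Socket and push switch stand on its top, 170 mm apart along its y axis, in either order. Not to be moved: a loose tin, diameter 74 and 40 mm high, between tester and robot, and two loose cartons up to 60 mm high, about 0.33 m to either side and farther out than the tester.
- knob_centre (a point): Loose black knob, 42 mm high, 60 g, underside on the bench: round skirt, diameter 46, 20 mm high; on it a grip bar 14 mm wide (y), 22 high, 42 long (x), its +x end pointed (31 mm from the axis). Underside has a D-shaped bore, 16 mm deep, diameter 18 mm, its flat 5.5 mm from the axis on the pointed (+x) side. Point: on the axis, 21 mm above the underside; z up. Grip the bar across y.
- knob_point (a point): Tip of the knob's pointed end: 31 mm from the knob's axis along its x, 31 mm above its underside.
- shaft_top (a point): Upright steel D-shaft of the push switch, cannot turn: diameter 16 mm, flat 4.5 mm from the axis, 22 mm out of a 64 mm square plate, top 4.5 mm tapered. Point: centre of its top, 88 mm above the bench unless pressed; x points to the flat, as does a triangular nose on the plate's edge; z up. Knob goes on if matched within 9 degrees; when fully on, its centre is 5 mm above this point.
- shaft (a joint): How far the D-shaft is pressed down, m: 0 out, 0.005 at the stop. A spring pushes back with 3 N at first, 9 N at the stop.
Things that resemble listed ones, but are neither listed nor needed, are in the scene too. What is shaped like the part that bears knob_centre but red or turquoise is not meant.

How it is judged:
By the outcome, as a careful person would: the job done as asked, in the order asked, and still so for the second after the job is handed in, while the arm keeps its last pose, push and grip.
It also fails if it takes over 72 s, if anything falls off the work surface, if the arm or the gripper's body presses on something with over 40 N, if the wrist force passes 120 N, or if a joint passes its speed limit or range.

## Working session

There is one attempt and no reset: what is moved stays moved. The work goes in short steps, each a Python script; the robot and the scene stay as the last script left them, time stands still between calls to the robot, and variables do not carry over. Pictures are saved under pics/ and viewed, and the job is handed in when it is done.

```bash
mkdir -p pics; ls; python3 - <<'E'
from workcell import env
import cv2
s=env.read_state(); print(s['clock'],s['position'],s['tool_rot'],s['opening'],s['force'])
for n in ["scene","top","wrist"]:
    f=env.grab_frame(n); cv2.imwrite(f"pics/a_{n}.png",f["image"])
    print(n,f['fx'],f['fy'],f['cx'],f['cy'],f['position'],f['orientation'],[k for k in f])
    for t in ["lamp_centre","holder","tester","knob_centre","knob_point","shaft_top","socket_mouth"]:
        try: print(t,[(round(d['score'],2),[round(float(v),4) for v in d['xyz']]) for d in env.search_frame(f,t)])
        except Exception as e: print(t,e)
print(env.read_state()['clock'])
E
```

```text
pics
0.0 [0.19094126 0.59447091 0.22143416] [-8.98731403e+01  4.68033152e-03  1.62180282e+02] 0.999802543723342 [ 0.71766686 -0.32730753  0.902423  ]
scene 377.44640374582957 377.44640374582957 259.54351788050167 193.987690729047 [1.01476748 0.39184918 0.62513101] [ 51.34682428   0.5166674  126.99822424] ['image', 'fx', 'fy', 'cx', 'cy', 'position', 'orientation', 'shot']
lamp_centre [(0.94, [0.4543, 0.3076, 0.0827])]
holder [(0.59, [0.4988, 0.2958, 0.0144])]
tester [(0.7, [0.6351, 0.0262, 0.0622]), (0.36, [0.4409, -0.2894, 0.0274])]
knob_centre [(0.84, [0.5365, -0.3055, 0.0214]), (0.79, [0.3503, -0.2818, 0.0183]), (0.71, [0.441, -0.288, 0.0228])]
knob_point [(0.71, [0.4437, -0.2902, 0.0233]), (0.7, [0.3508, -0.2867, 0.0224]), (0.6, [0.5386, -0.3075, 0.0242]), (0.16, [0.6138, 0.0854, 0.0837])]
shaft_top [(0.37, [0.6103, -0.0833, 0.0813])]
socket_mouth [(0.92, [0.6123, 0.0852, 0.0783])]
top 438.2185061603763 438.2185061603763 256.42999177615656 188.14257850870464 [0.42898462 0.00625369 1.17423625] [  2.62754378   0.10738571 -88.59471527] ['image', 'fx', 'fy', 'cx', 'cy', 'position', 'orientation', 'shot']
lamp_centre []
holder [(0.64, [0.4926, 0.2844, 0.0208])]
tester [(0.84, [0.6005, 0.0017, 0.0583]), (0.44, [0.4905, 0.2829, 0.0219])]
knob_centre [(0.75, [0.5283, -0.3103, 0.019]), (0.57, [0.4374, -0.2894, 0.018]), (0.55, [0.3425, -0.2885, 0.019])]
knob_point [(0.86, [0.4349, -0.2907, 0.0189]), (0.79, [0.5265, -0.3103, 0.0203])]
shaft_top []
socket_mouth [(0.9, [0.5996, 0.0842, 0.0654])]
wrist 297.3186396354542 297.3186396354542 256.34328200809153 191.28402343361864 [0.26269831 0.57022418 0.38480971] [-1.60802124e+01  3.42835645e-02 -1.07794362e+02] ['image', 'fx', 'fy', 'cx', 'cy', 'position', 'orientation', 'shot']
lamp_centre []
holder []
tester []
knob_centre []
knob_point []
shaft_top []
socket_mouth []
1.2
```

View images.

View pics/a_scene.png

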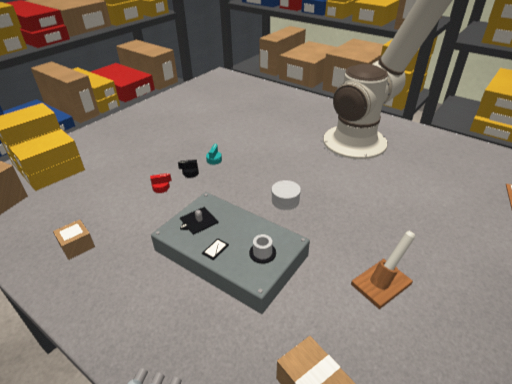

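View pics/a_top.png

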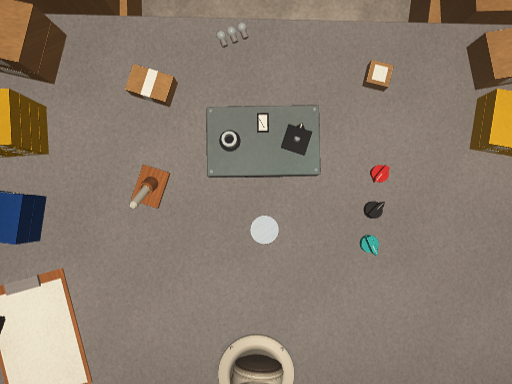

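View pics/a_wrist.png

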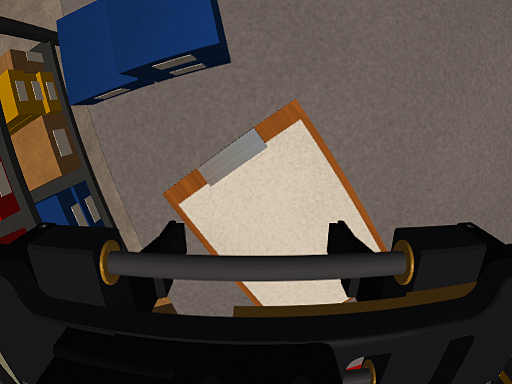

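```bash
cat > h.py <<'E'
from workcell import env
import numpy as np, cv2
from scipy.spatial.transform import Rotation as Ro
def Rm(o): return Ro.from_euler('xyz',o,degrees=True).as_matrix()
def eul(R): return Ro.from_matrix(R).as_euler('xyz',degrees=True)
def proj(f,P,fish=False):
    P=np.atleast_2d(P); q=(P-np.array(f['position']))@Rm(f['orientation'])
    x,y,z=q[:,0],-q[:,1],-q[:,2]
    if fish:
        r=np.hypot(x,y)+1e-12; th=np.arctan2(r,z); x,y=x/r*th,y/r*th
    else: x,y=x/z,y/z
    return np.c_[f['fx']*x+f['cx'],f['fy']*y+f['cy']]
def rays(f,uv,fish=False):
    uv=np.atleast_2d(uv).astype(float); x=(uv[:,0]-f['cx'])/f['fx']; y=(uv[:,1]-f['cy'])/f['fy']
    if fish:
        r=np.hypot(x,y)+1e-12; d=np.c_[np.sin(r)*x/r,-np.sin(r)*y/r,-np.cos(r)]
    else: d=np.c_[x,-y,-np.ones_like(x)]
    d/=np.linalg.norm(d,axis=1,keepdims=True)
    return d@Rm(f['orientation']).T
def onz(f,uv,z,fish=False):
    d=rays(f,uv,fish); p=np.array(f['position']); return p+d*((z-p[2])/d[:,2])[:,None]
def save(f,name):
    import json
    cv2.imwrite(f'pics/{name}.png',f['image'])
    json.dump({k:np.array(f[k]).tolist() for k in ['fx','fy','cx','cy','position','orientation']},open(f'pics/{name}.json','w'))
def load(name):
    import json
    f=json.load(open(f'pics/{name}.json')); f['image']=cv2.imread(f'pics/{name}.png'); return f
def crop(f,u0,v0,u1,v1,s,name):
    cv2.imwrite(f'pics/{name}.png',cv2.resize(f['image'][v0:v1,u0:u1],None,fx=s,fy=s,interpolation=cv2.INTER_CUBIC))
E
python3 - <<'E'
from h import *
fs={}
for n in ["scene","top"]:
    f=env.grab_frame(n); save(f,'b_'+n); fs[n]=f
    r=env.trace(f,"lamp_centre")
    for i,d in enumerate(r):
        m=d['mask']; v,u=np.nonzero(m); print(n,d['score'],m.sum(),u.min(),u.max(),v.min(),v.max())
    if r: np.save(f'pics/lamp_{n}.npy',r[0]['mask'])
crop(fs['scene'],340,220,440,320,4,'c_lamp_s'); crop(fs['top'],110,150,190,220,5,'c_lamp_t')
crop(fs['top'],270,100,400,260,4,'c_kn')
print(env.read_state()['clock'])
E
```

```text
scene 0.76 470 385 414 230 269
top 0.6 222 130 149 186 208
1.4
```

```bash
python3 - <<'E'
import cv2,numpy as np
a=cv2.imread('pics/c_lamp_s.png');b=cv2.imread('pics/c_lamp_t.png')
b=cv2.copyMakeBorder(b,0,50,0,0,cv2.BORDER_CONSTANT)
cv2.imwrite('pics/c2.png',np.hstack([a,b]))
E
```

```text
(no output)
```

View pics/c2.png

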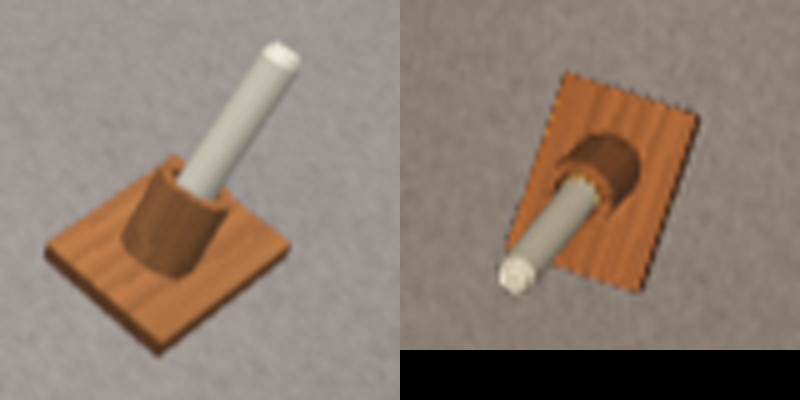

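View pics/c_kn.png

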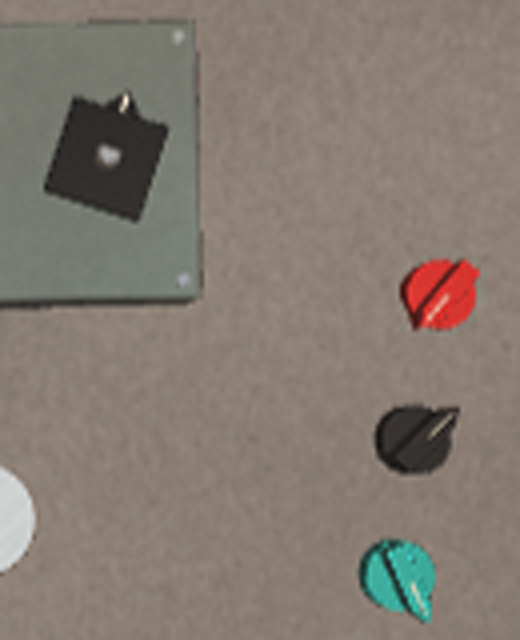

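```bash
python3 - <<'E'
from h import *
from scipy.optimize import least_squares
s=load('b_scene');t=load('b_top')
obs={'s':(s,(410.3,234.2),(390.7,267.7)),'t':(t,(133.2,204.6),(146,187.6))}
def ax(az,ti): return np.array([np.cos(az)*np.sin(ti),np.sin(az)*np.sin(ti),np.cos(ti)])
def res(p,fix=True):
    tip=p[:3]; a=ax(p[3],p[4]); r=[]
    for f,u,w in obs.values():
        q=proj(f,np.array([tip,tip-a*0.07])); r+=list(q[0]-u)
        d=q[1]-q[0]; d/=np.linalg.norm(d); e=np.array(w)-q[0]; r.append(d[0]*e[1]-d[1]*e[0])
    r.append((p[4]-np.radians(25))*20/ (0.05 if fix else 5))
    return r
for fix in (True,False):
    o=least_squares(res,[0.42,0.31,0.14,3.1,0.43],args=(fix,),x_scale=[.01,.01,.01,.1,.1]); p=o.x
    a=ax(p[3],p[4]); print(p[:3],np.degrees(p[3:]),'centre',p[:3]-.055*a,'cap',p[:3]-.11*a); print(np.round(o.fun,2))
# knob / shaft
k=lambda u,v:(270+u/4,100+v/4)
kc=onz(t,[k(413,440)],0.02)[0]; kp=onz(t,[k(458,411)],0.035)[0]; print('knob',kc,kp,np.degrees(np.arctan2(*(kp-kc)[1::-1])))
sc=onz(t,[k(108,154)],.088)[0]; pc=onz(t,[k(106,159)],.066)[0];n=onz(t,[k(125,93)],.066)[0]; print('shaft',sc,pc,n,np.degrees(np.arctan2(*(n-pc)[1::-1])))
c=np.array([k(75,97),k(168,125),k(137,222),k(44,188)]);w=onz(t,c,.066);print(w.mean(0),[np.degrees(np.arctan2(*(w[i]-w[(i+1)%4])[1::-1])) for i in range(4)],[np.linalg.norm(w[i]-w[(i+1)%4]) for i in range(4)])
E
```

```text
[0.43266597 0.30738996 0.11277345] [167.52438739  25.01213883] centre [0.45537145 0.30236641 0.06293145] cap [0.47807693 0.29734287 0.01308945]
[-0.31 -0.44  0.92 -0.2  -0.92 -1.16  0.08]
[0.43052339 0.30773341 0.11015441] [167.33045836  30.80436361] centre [0.45800354 0.30155584 0.06291376] cap [0.48548369 0.29537827 0.01567311]
[-0.06 -0.02  0.05 -0.07 -0.03 -0.07  0.41]
knob [ 0.43187744 -0.29876755  0.02      ] [ 0.45136154 -0.32376548  0.035     ] -52.06613193895561
shaft [ 0.60513802 -0.08859663  0.088     ] [ 0.60547547 -0.08931113  0.066     ] [ 0.64806845 -0.10055035  0.066     ] -14.781980534523246
[ 0.60615652 -0.08929577  0.066     ] [np.float64(74.48880598127712), np.float64(-16.50143382157763), np.float64(-108.80886302522099), np.float64(162.55535386383272)] [np.float64(0.061804292124898894), np.float64(0.0651747051288319), np.float64(0.06285979157600277), np.float64(0.06158412248783828)]
```

```bash
cat >> h.py <<'E'
def down(phi): # tool down, jaws (tool z) along azimuth phi deg
    y=np.array([0,0,-1.]);p=np.radians(phi);z=np.array([np.cos(p),np.sin(p),0]);return np.c_[np.cross(y,z),y,z]
E
python3 - <<'E'
from h import *
for i,(p,phi) in enumerate([((0.43,0.30,0.27),-102),((0.54,0.0,0.27),-90)]):
    env.goto(p,eul(down(phi))); f=env.grab_frame('wrist'); save(f,f'd{i}'); print(f['position'],f['orientation'],env.read_state()['joint_positions'],env.read_state()['clock'])
    for t in ["lamp_centre","holder","shaft_top","socket_mouth"]:
        print(t,[(round(d['score'],2),[round(float(v),4) for v in d['xyz']]) for d in env.search_frame(f,t)])
E
```

```text
[0.50338827 0.28338215 0.43202764] [-1.60852195e+01  3.09872207e-02 -1.01938532e+02] [ 5.27334182e+01  1.03863616e+01 -9.00361264e+00 -5.47449771e-03
 -7.06276465e+01  2.53397923e+01] 2.875
lamp_centre [(0.77, [0.4509, 0.3017, 0.0964])]
holder [(0.92, [0.4944, 0.286, 0.0159])]
shaft_top [(0.46, [0.6039, -0.0798, 0.0802])]
socket_mouth [(0.68, [0.6012, 0.0902, 0.0719])]
[ 0.61523949 -0.00090899  0.4322422 ] [-1.60630216e+01  4.39533255e-02 -8.99524299e+01] [ 1.73103916e+01  1.19321165e+01 -6.98923854e+00 -6.23629367e-03
 -7.10678433e+01  7.27645952e+01] 4.3417
lamp_centre [(0.8, [0.4639, 0.2925, 0.0661]), (0.55, [0.6066, -0.0813, 0.0845])]
holder [(0.74, [0.4963, 0.2776, 0.0187])]
shaft_top []
socket_mouth [(0.92, [0.604, 0.0775, 0.064])]
```

View pics/d0.png

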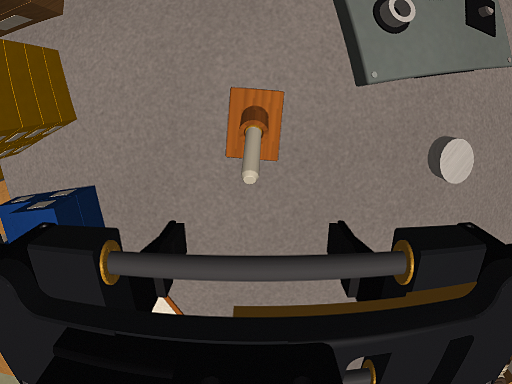

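View pics/d1.png

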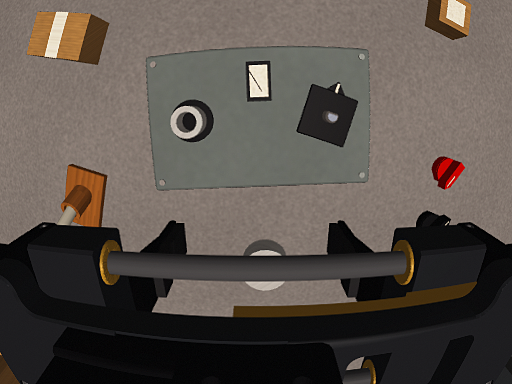

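```bash
python3 - <<'E'
from h import *
a=load('d0');b=load('d1')
crop(a,200,75,310,195,5,'e0'); crop(b,140,30,380,200,3,'e1')
E
```

```text
(no output)
```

View pics/e0.png

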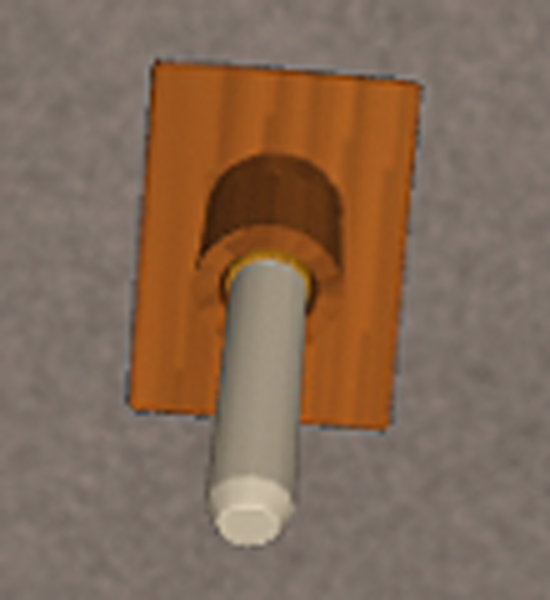

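View pics/e1.png

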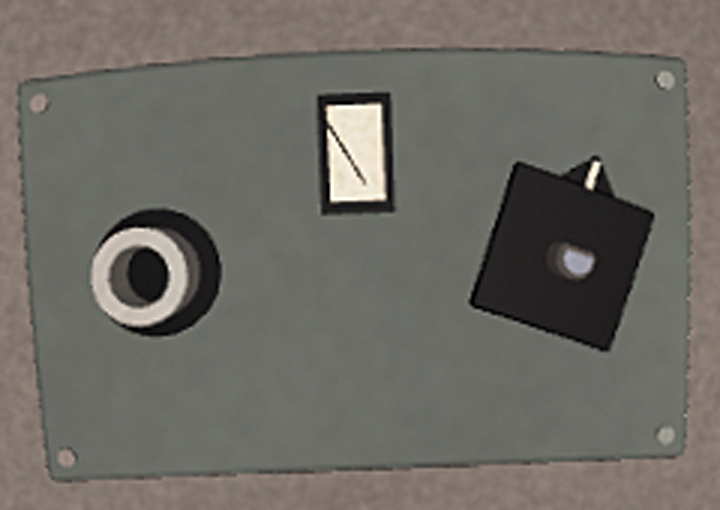

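```bash
python3 - <<'E'
from h import *
from scipy.optimize import least_squares
s=load('b_scene');t=load('b_top');a=load('d0');b=load('d1')
obs=[(s,(410.3,233.7),(390.7,267.7),False),(t,(133.2,204.6),(146,187.6),False),(a,(249.6,179.4),(253.2,132),True)]
def ax(az,ti): return np.array([np.cos(az)*np.sin(ti),np.sin(az)*np.sin(ti),np.cos(ti)])
def res(p,use,w0=10):
    tip=p[:3]; A=ax(p[3],p[4]); r=[]
    for i in use:
        f,u,w,fi=obs[i]
        q=proj(f,np.array([tip,tip-A*0.07]),fi); r+=list(q[0]-u)
        d=q[1]-q[0]; d/=np.linalg.norm(d); e=np.array(w)-q[0]; r.append(d[0]*e[1]-d[1]*e[0])
    r.append((p[4]-np.radians(25))*180/np.pi/0.3)
    return r
for use in ([0,1],[0,2],[1,2],[0,1,2]):
    o=least_squares(res,[0.42,0.31,0.12,3.0,0.43],args=(use,),x_scale=[.01,.01,.01,.1,.1]); p=o.x
    A=ax(p[3],p[4]); print(use,p[:3].round(4),np.degrees(p[3:]).round(1),'centre',(p[:3]-.055*A).round(4),'cap',(p[:3]-.11*A).round(4)); print(np.round(o.fun,2))
# holder foot corners from d0 at z=.014
c=np.array([(155,62),(420,85),(388,430),(130,408)])/5+[200,75]; w=onz(a,c,.014,True); print(w.round(4),w.mean(0),[np.linalg.norm(w[i]-w[i-1]).round(4) for i in range(4)],[np.degrees(np.arctan2(*(w[i]-w[i-1])[1::-1])).round(1) for i in range(4)])
# tester
c=np.array([(20,83),(685,60),(686,457),(52,480)])/3+[140,30]; w=onz(b,c,.06,True); print('tester',w.round(4),w.mean(0),[np.linalg.norm(w[i]-w[i-1]).round(4) for i in range(4)],[np.degrees(np.arctan2(*(w[i]-w[i-1])[1::-1])).round(1) for i in range(4)])
k=lambda u,v:(140+u/3,30+v/3)
print('sock',onz(b,[k(140,277)],.095,True),'shaft',onz(b,[k(573,260)],.088,True))
c=np.array([k(517,161),k(654,214),k(608,351),k(470,303)]);w=onz(b,c,.066,True);print('plate',w.mean(0),[np.linalg.norm(w[i]-w[i-1]).round(4) for i in range(4)],[np.degrees(np.arctan2(*(w[i]-w[i-1])[1::-1])).round(1) for i in range(4)],onz(b,[k(597,157)],.066,True))
E
```

```text
[0, 1] [0.4325 0.3071 0.1137] [168.  25.] centre [0.4553 0.3023 0.0639] cap [0.478  0.2974 0.0141]
[-0.29 -0.4   0.85 -0.2  -0.85 -1.08  0.17]
[0, 2] [0.4274 0.3073 0.1088] [164.1  25. ] centre [0.4498 0.3009 0.0589] cap [0.4721 0.2945 0.0091]
[ 0.1  -0.04  0.15  0.06 -0.07 -0.08  0.01]
[1, 2] [0.4316 0.3054 0.127 ] [165.9  25. ] centre [0.4542 0.2997 0.0772] cap [0.4768 0.2941 0.0274]
[-1.09 -0.53 -1.21  0.54 -0.11  0.55  0.12]
[0, 1, 2] [0.4295 0.307  0.113 ] [165.7  25.1] centre [0.4521 0.3012 0.0631] cap [0.4747 0.2955 0.0133]
[ 0.12 -1.03  0.17 -0.12  0.4  -2.48 -0.2  -1.01  1.06  0.26]
[[0.5392 0.3119 0.014 ]
 [0.5177 0.2414 0.014 ]
 [0.4233 0.2695 0.014 ]
 [0.4448 0.3402 0.014 ]] [0.48123669 0.29077    0.014     ] [np.float64(0.0985), np.float64(0.0737), np.float64(0.0985), np.float64(0.0739)] [np.float64(-16.7), np.float64(-107.0), np.float64(163.4), np.float64(73.0)]
tester [[ 0.6866  0.1404  0.06  ]
 [ 0.6976 -0.1448  0.06  ]
 [ 0.5209 -0.153   0.06  ]
 [ 0.5097  0.1331  0.06  ]] [ 0.60369175 -0.00608208  0.06      ] [np.float64(0.177), np.float64(0.2854), np.float64(0.1769), np.float64(0.2864)] [np.float64(2.3), np.float64(-87.8), np.float64(-177.3), np.float64(92.2)]
sock [[0.60027068 0.07917871 0.095     ]] shaft [[ 0.60703439 -0.08797502  0.088     ]]
plate [ 0.60763067 -0.08969042  0.066     ] [np.float64(0.0624), np.float64(0.0626), np.float64(0.0621), np.float64(0.0629)] [np.float64(-17.4), np.float64(-107.6), np.float64(162.9), np.float64(72.7)] [[ 0.65042113 -0.10305014  0.066     ]]
```

```bash
python3 - <<'E'
from h import *
V=[('l1',(0.43,0.30,0.27),78),('s1',(0.602,0.082,0.2),90),('k1',(0.607,-0.089,0.2),90),('k0',(0.607,-0.089,0.2),-90),('s0',(0.602,0.082,0.2),-90)]
for n,p,phi in V:
    try: env.goto(p,eul(down(phi)))
    except env.Unreachable as e: print(n,'unreach');continue
    f=env.grab_frame('wrist'); save(f,n); S=env.read_state();print(n,S['position'],f['position'],S['clock'])
E
python3 - <<'E'
from h import *
im=[load(n)['image'][60:260,130:390] for n in ['s0','s1','k0','k1']]
cv2.imwrite('pics/g.png',cv2.resize(np.vstack([np.hstack(im[:2]),np.hstack(im[2:])]),None,fx=1.5,fy=1.5))
E
```

```text
l1 [0.4300918  0.29986309 0.27000632] [0.35511314 0.314094   0.432236  ] 7.9
s1 [0.60192706 0.08307114 0.2006258 ] [0.52526306 0.080954   0.36257968] 9.0583
k1 [ 0.60716555 -0.08791391  0.20032616] [ 0.53032317 -0.09018754  0.36256735] 9.825
k0 [ 0.60701356 -0.08892813  0.19999075] [ 0.68224891 -0.09047876  0.36223323] 12.525
s0 [0.60198861 0.08157044 0.19998482] [0.6771513  0.08083697 0.36223921] 13.2917
```

View pics/g.png

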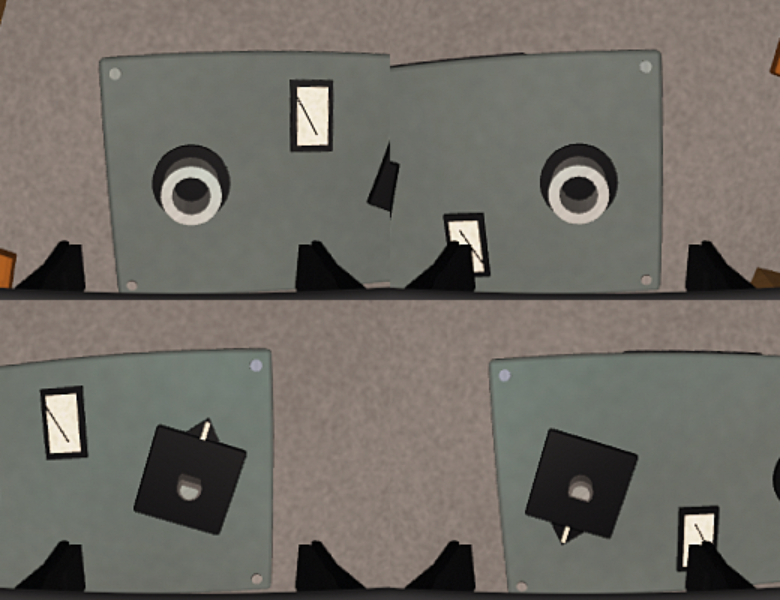

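View pics/l1.png

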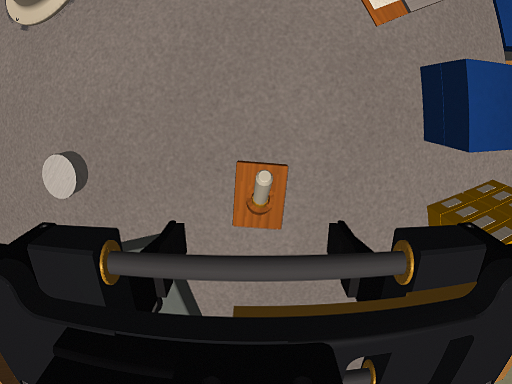

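```bash
python3 - <<'E'
from h import *
T=[]
for n in ['s0','s1','k0','k1']:
    f=load(n); g=cv2.cvtColor(f['image'],cv2.COLOR_BGR2GRAY)
    x0,y0=(220,165) if n[0]=='s' else (225,165)
    z=0.095 if n[0]=='s' else .088
    if n[0]=='s':
        m=(g>165).astype(np.uint8); m[:150]=0;m[225:]=0;m[:,:210]=0;m[:,310:]=0
        cs,_=cv2.findContours(m,cv2.RETR_EXTERNAL,cv2.CHAIN_APPROX_NONE); c=max(cs,key=cv2.contourArea)
        P=onz(f,c[:,0,:],z,True); (cx,cy),r=cv2.minEnclosingCircle((P[:,:2]*1000).astype(np.float32))
        A=np.c_[2*P[:,:2],np.ones(len(P))]; s=np.linalg.lstsq(A,(P[:,:2]**2).sum(1),rcond=None)[0]
        print(n,len(c),(cx,cy,r),s[:2],np.sqrt(s[2]+s[0]**2+s[1]**2))
    T.append(cv2.resize(f['image'][145:215,210:300],None,fx=4.4,fy=4.4,interpolation=cv2.INTER_CUBIC))
cv2.imwrite('pics/g2.png',np.vstack([np.hstack(T[:2]),np.hstack(T[2:])])[:600])
E
```

```text
s0 109 (600.8314819335938, 80.17986297607422, 18.879379272460938) [0.6008847  0.08016777] 0.018372499122055276
s1 109 (600.9860229492188, 80.16905212402344, 18.887529373168945) [0.6010495  0.08033353] 0.018356924574653325
```

View pics/g2.png

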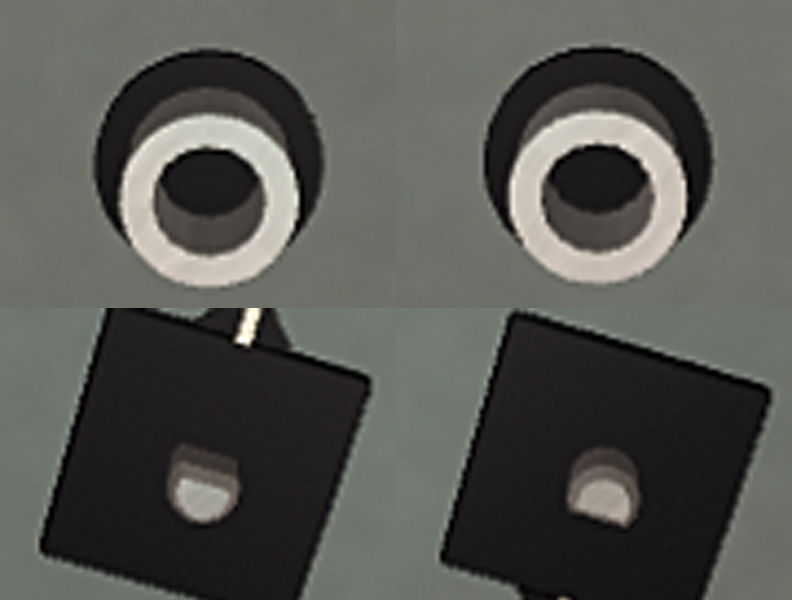

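```bash
python3 - <<'E'
from h import *
for n in ['k0','k1']:
    f=load(n); g=cv2.cvtColor(f['image'],cv2.COLOR_BGR2GRAY)
    m=(g<60).astype(np.uint8); m=cv2.morphologyEx(m,cv2.MORPH_OPEN,np.ones((3,3)))
    cs,_=cv2.findContours(m[:225],cv2.RETR_EXTERNAL,cv2.CHAIN_APPROX_NONE)
    cs=[c for c in cs if cv2.pointPolygonTest(c,(256.,170.),False)>=0 or cv2.pointPolygonTest(c,(245.,170.),False)>=0 ]; c=max(cs,key=cv2.contourArea)
    P=(onz(f,c[:,0,:],.066,True)[:,:2]*1000)
    # fit square: optimise centre,yaw via robust distances to |max|=h
    from scipy.optimize import least_squares
    def r(p):
        th=p[2]; q=(P-p[:2])@np.array([[np.cos(th),-np.sin(th)],[np.sin(th),np.cos(th)]])
        return np.abs(q).max(1)-p[3]
    o=least_squares(r,[607,-89,np.radians(-17),32],loss='soft_l1',f_scale=.5,x_scale=[1,1,.01,1]); print(n,o.x[:2],np.degrees(o.x[2]),o.x[3],np.abs(o.fun).mean())
    th=o.x[2]
    # shaft top bright
    lo=140
    m2=(g>lo).astype(np.uint8); m2[:165]=0;m2[200:]=0;m2[:,:240]=0;m2[:,:240]=0;m2[:,275:]=0
    cs,_=cv2.findContours(m2,cv2.RETR_EXTERNAL,cv2.CHAIN_APPROX_NONE); c=max(cs,key=cv2.contourArea)
    Q=onz(f,c[:,0,:],.088,True)[:,:2]*1000
    q=(Q-o.x[:2])@np.array([[np.cos(th),-np.sin(th)],[np.sin(th),np.cos(th)]]); print('top rel: min,max',q.min(0),q.max(0))
E
```

```text
k0 [608.67263637 -89.69101072] -16.975920764435216 31.46711138572176 0.9777788300668228
top rel: min,max [-6.33524849 -5.51415512] [1.15809595 5.12112066]
k1 [607.40663344 -89.59153611] -17.01291098664895 31.50584853553218 1.0056761045173226
top rel: min,max [-4.79659923 -5.20651297] [2.69629484 5.47843382]
```

```bash
python3 - <<'E'
from h import *
f=load('l1'); crop(f,220,150,300,240,6,'e2')
E
```

```text
(no output)
```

View pics/e2.png

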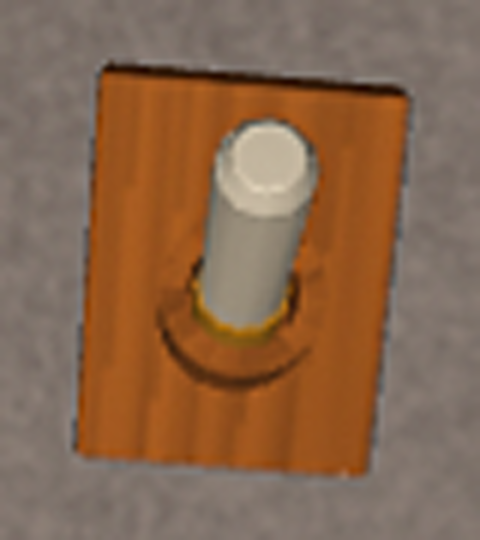

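```bash
python3 - <<'E'
from h import *
from scipy.optimize import least_squares
a=load('d0');l=load('l1')
obs=[(l,(265,176.2),(261.0,201)),(a,(249.6,179.6),(253.2,132))]
def ax(az,ti): return np.array([np.cos(az)*np.sin(ti),np.sin(az)*np.sin(ti),np.cos(ti)])
def res(p):
    tip=p[:3]; A=ax(p[3],p[4]); r=[]
    for f,u,w in obs:
        q=proj(f,np.array([tip,tip-A*0.07]),True); r+=list(q[0]-u)
        d=q[1]-q[0]; d/=np.linalg.norm(d); e=np.array(w)-q[0]; r.append(d[0]*e[1]-d[1]*e[0])
    r.append((p[4]-np.radians(25))*180/np.pi/0.5)
    return r
o=least_squares(res,[0.42,0.31,0.12,2.9,0.43],x_scale=[.01,.01,.01,.1,.1]); p=o.x
A=ax(p[3],p[4]); print(p[:3].round(4),np.degrees(p[3:]).round(1),'centre',(p[:3]-.055*A).round(4),'cap',(p[:3]-.11*A).round(4)); print(np.round(o.fun,2))
c=np.array([(105,68),(408,95),(370,475),(75,455)])/6+[220,150]; w=onz(l,c,.014,True); print(w.round(4),w.mean(0),[np.linalg.norm(w[i]-w[i-1]).round(4) for i in range(4)],[np.degrees(np.arctan2(*(w[i]-w[i-1])[1::-1])).round(1) for i in range(4)])
E
```

```text
[0.4291 0.3071 0.1173] [166.8  25.1] centre [0.4518 0.3018 0.0675] cap [0.4745 0.2965 0.0176]
[-0.98  0.11 -1.11 -0.28  0.08  1.72  0.14]
[[0.4239 0.2722 0.014 ]
 [0.4453 0.3417 0.014 ]
 [0.5402 0.3147 0.014 ]
 [0.5191 0.2423 0.014 ]] [0.48213699 0.29271451 0.014     ] [np.float64(0.0998), np.float64(0.0727), np.float64(0.0987), np.float64(0.0754)] [np.float64(162.6), np.float64(72.9), np.float64(-15.9), np.float64(-106.2)]
```

```bash
python3 - <<'E'
from h import *
az,ti=np.radians(164.5),np.radians(25)
a=np.array([np.cos(az)*np.sin(ti),np.sin(az)*np.sin(ti),np.cos(ti)])
tip=np.array([.4293,.3068,.118])
y=-a; ph=np.radians(-105.5); z=np.array([np.cos(ph),np.sin(ph),0]); R=np.c_[np.cross(y,z),y,z]
e=eul(R); tcp=tip-a*.054
for q in (tcp+a*.11,tcp,tcp+a*.06): print(env.inverse_kinematics(q,e))
env.goto(tcp+a*.11,e); env.gripper_to(0.65,25)
f=env.grab_frame('wrist'); save(f,'m0')
print(env.move_straight(tcp,rate=.12,force_limit=8)); env.dwell(.1)
f=env.grab_frame('wrist'); save(f,'m1'); f=env.grab_frame('scene'); save(f,'m2')
S=env.read_state(); print(S['position']-tcp,S['force'],S['clock'])
E
```

```text
[ 67.02456452   9.35024976 -42.89688148  39.32908172 -41.38847118
 -23.34109294]
[ 53.0243291   18.95727228 -51.54280481  68.2776047  -25.04559646
 -42.79725817]
[ 61.98696051  13.55772615 -47.0056128   48.44931005 -33.45658846
 -29.50931984]
False
[-9.66922817e-05  5.97755598e-04  5.41518336e-04] [0.23670756 0.06905677 0.69623651] 16.8333
```

```bash
python3 - <<'E'
from h import *
f=load('m1');g=load('m2'); m=g['image'][150:350,300:480]
cv2.imwrite('pics/m.png',np.hstack([f['image'][84:384,56:456],cv2.resize(m,(270,300))]))
E
```

```text
(no output)
```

View pics/m.png

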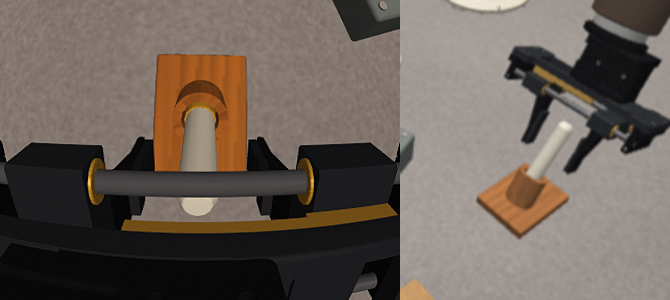

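```bash
python3 - <<'E'
from h import *
az,ti=np.radians(164.5),np.radians(25)
a=np.array([np.cos(az)*np.sin(ti),np.sin(az)*np.sin(ti),np.cos(ti)])
env.gripper_to(0.0,25); S=env.read_state(); print(S['opening'],S['force'],S['position'])
p=S['position']
env.move_straight(p+a*.06,rate=.12); S=env.read_state(); print(S['opening'],S['force'])
env.move_straight([.47,.24,.25],eul(down(-100)),rate=.15)
env.goto([.601,.0802,.20],eul(down(-90))); env.dwell(.2)
S=env.read_state(); print(S['opening'],S['force'],S['position'],S['clock'])
f=env.grab_frame('wrist'); save(f,'n0'); f=env.grab_frame('scene'); save(f,'n1')
cv2.imwrite('pics/n.png',np.hstack([load('n0')['image'][84:384,56:456],cv2.resize(f['image'][80:300,170:390],(400,400))[:300]]))
E
```

```text
0.22119226327956526 [ 0.34625307  0.14821323 -0.24226144] [0.45131338 0.30077243 0.06906171]
0.22440516399107144 [ 0.45940609 -1.36281866 -1.94012809]
0.22135027515101657 [-0.58283231  0.40734676 -0.0596025 ] [0.60067847 0.08167645 0.20084452] 20.725
```

View pics/n.png

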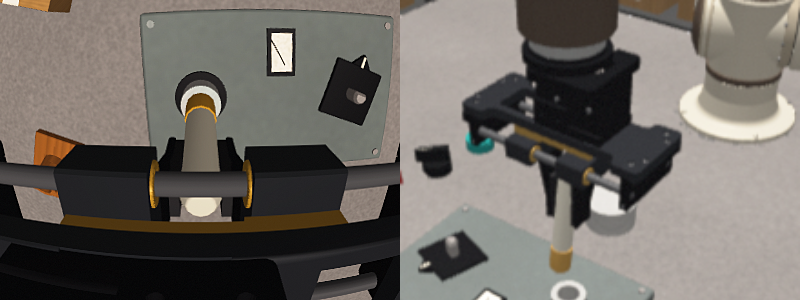

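```bash
python3 - <<'E'
from h import *
S=env.read_state(); print(S['position'],eul(Rm(S['tool_rot'])),S['clock'],S['qvel'].round(3) if hasattr(S['qvel'],'round') else S['qvel'])
f=load('n0'); crop(f,210,140,310,310,3.5,'n2')
f2=load('n1')
P=np.array(S['position']);print(proj(f,[P+[0,0,-.056],P+[0,0,-.030],P+[0,0,.054]],True))
g=load('n1');crop(g,240,150,340,300,4,'n3'); print(proj(g,[P+[0,0,-.056],P+[0,0,-.030],P+[0,0,.054]]))
a=cv2.imread('pics/n2.png');b=cv2.imread('pics/n3.png'); cv2.imwrite('pics/n4.png',np.hstack([a,b[:595]]))
E
```

```text
[0.60074642 0.08134678 0.20064728] [-9.00240577e+01  5.58375380e-02 -1.79900438e+02] 20.825 [-0.396  0.295 -0.037 -0.008  0.014  0.21 ]
[[254.89359411 206.52468918]
 [254.67836889 218.6674833 ]
 [253.47509514 287.98628493]]
[[262.49263329 221.83750536]
 [262.4336183  211.35606325]
 [262.22234318 173.8322418 ]]
```

View pics/n4.png

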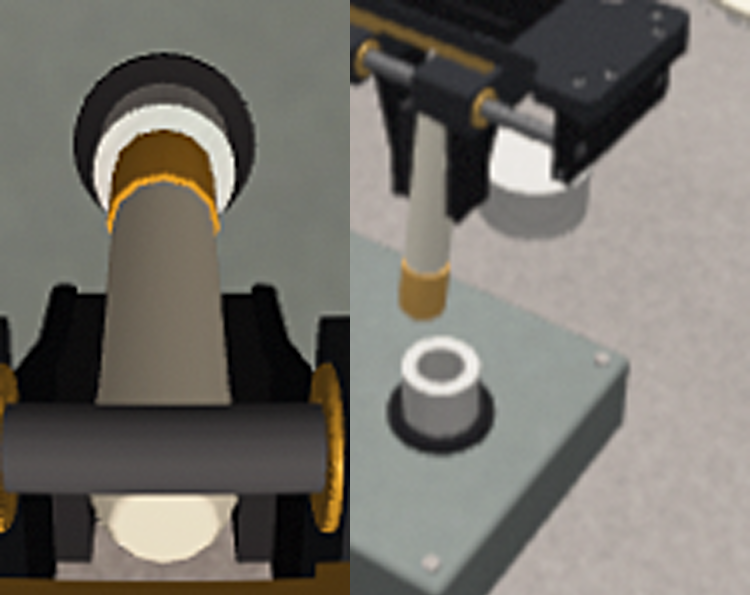

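```bash
python3 - <<'E'
from h import *
from scipy.optimize import least_squares
f=load('n0');g=load('n1')
P=np.array([.6007,.0817,.2008]); G=P+[0,0,.019]
C=lambda u,v:(210+u/3.5,140+v/3.5); D=lambda u,v:(240+(u-350)/4,150+v/4)
def pt(c,a,r,cam):  # point on circle (centre c, axis a) facing cam
    d=np.array(cam['position'])-c; d-=a*(d@a); return c+r*d/np.linalg.norm(d)
def res(p,use):
    th,s,dy,dx=p
    a=np.array([-np.sin(th),0,np.cos(th)]); c0=G+[dx,dy,0]+a*s   # s: grasp point to ... lamp bottom = c0-a*.075
    b=c0-.075*a; j=b+.026*a; t=c0+.035*a; r=[]
    for cam,fi,ob,w in [(f,True,[(b,.0105,C(163,130)),(j,.011,C(163,178)),(t,None,C(165,515))],1),(g,False,[(b,.0105,D(421,319)),(j,.011,D(424,273))],1.5)]:
        if cam is g and not use: continue
        for c,R,u in ob:
            q=c if R is None else pt(c,a,R,cam)
            r+=list(w*(proj(cam,q,fi)[0]-u))
    return r+[p[3]/.001]
for use in (0,1):
    o=least_squares(res,[0,0,0,0],args=(use,),x_scale=[.05,.005,.002,.002]);p=o.x
    a=np.array([-np.sin(p[0]),0,np.cos(p[0])]); c0=G+[p[3],p[2],0]+a*p[1]
    print(np.degrees(p[0]),p[1:],'bottom',c0-.075*a,'tip',c0+.035*a); print(o.fun.round(2))
E
```

```text
8.46074101250763 [-6.66801800e-03 -1.83483066e-03 -2.68514529e-05] bottom [0.6126891  0.07986517 0.13902078] tip [0.59650462 0.07986517 0.24782364]
[ 0.27  0.17  0.27 -0.21 -0.3   0.03 -0.03]
8.030799557306192 [-0.00502066 -0.0019035   0.00088435] bottom [0.61276367 0.0797965  0.14056409] tip [0.59739608 0.0797965  0.24948533]
[ 0.35  0.5   0.36 -0.01 -0.15  0.47 -0.15  0.57  0.27  0.84  0.88]
```

```bash
python3 - <<'E'
from h import *
P=np.array([.6007,.0810,.2008]); b=np.array([.6127,.0802,.140]); R0=down(-90)
bt=R0.T@(b-P); R1=Rm([0,8.2,0])@R0; np.save('bt.npy',bt)
tgt=np.array([.601,.0802,.120]); P1=tgt-R1@bt; print(P1)
env.goto(P1,eul(R1)); env.dwell(.7)
S=env.read_state(); print(S['position'],S['tool_rot'],S['qvel'].round(2),S['clock'],S['force'])
f=env.grab_frame('wrist'); save(f,'o0'); print(f['position'],f['orientation']);g=env.grab_frame('scene'); save(g,'o1')
crop(f,210,140,310,310,3.5,'o2');crop(g,240,150,340,300,4,'o3')
a=cv2.imread('pics/o2.png');b=cv2.imread('pics/o3.png'); cv2.imwrite('pics/o4.png',np.hstack([a,b[:595]]))
E
```

```text
[0.59779452 0.081      0.18188994]
[0.59775304 0.08098633 0.18199014] [-90.00484786  -8.19000902 179.99917583] [ 0.02  0.27 -0.02 -0.01  0.09 -0.03] 21.7917 [ 0.6778391  -0.75987596 -0.84173741]
[0.69531658 0.07937588 0.33176246] [-2.42588032e+01  3.46271823e-02 -8.99877887e+01]
```

View pics/o4.png

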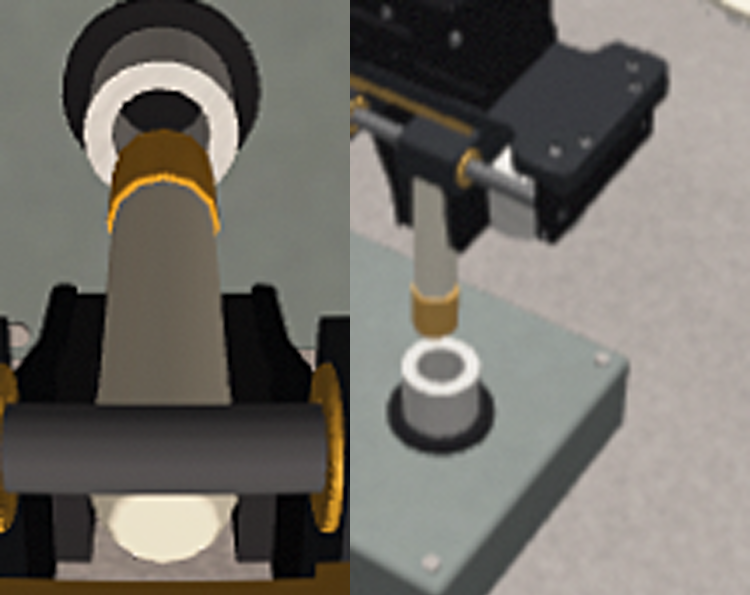

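```bash
cat > fit.py <<'E'
from h import *
from scipy.optimize import least_squares
def pt(c,a,r,cam):
    d=np.array(cam['position'])-c; d-=a*(d@a); return c+r*d/np.linalg.norm(d)
def fit(ob,x0):
    # ob: list (cam,fish,kind,uv)
    def mk(p):
        tx,ty=p[3:]; a=np.array([tx,ty,1.]); a/=np.linalg.norm(a); return p[:3],a
    def res(p):
        b,a=mk(p); r=[]
        for cam,fi,k,u in ob:
            q={'b':lambda:pt(b,a,.0105,cam),'j':lambda:pt(b+.026*a,a,.011,cam),'t':lambda:b+.11*a}[k]()
            r+=list(proj(cam,q,fi)[0]-u)
        return r+[p[4]/.02]
    o=least_squares(res,list(x0)+[0,0],x_scale=[.01,.01,.01,.05,.05]); return o.x,o.fun
E
python3 - <<'E'
from fit import *
f=load('o0');g=load('o1')
C=lambda u,v:(210+u/3.5,140+v/3.5); D=lambda u,v:(240+(u-350)/4,150+v/4)
w=[(f,True,'b',C(163,130)),(f,True,'j',C(163,178)),(f,True,'t',C(165,515))]
s=[(g,False,'b',D(434.5,336)),(g,False,'j',D(435,303.5))]
for ob in (w,w+s):
    p,r=fit(ob,[.601,.08,.12]); print(p[:3].round(4),np.degrees(p[3:]).round(2),r.round(1))
# socket rim check in each view
rim=np.array([.601,.0802,.095])
print((proj(f,rim,True)[0]-[210,140])*3.5,(proj(g,rim)[0]-[240,150])*4+[350,0])
E
```

```text
[0.5997 0.0793 0.1157] [-1.21 -0.11] [-0.   0.   0.1 -0.  -0.   0.  -0.1]
[0.6013 0.0792 0.1204] [ 0.21 -0.07] [ 0.1  0.2  0.1 -0.4 -0.   0.   0.4  0.8  0.2 -1.  -0.1]
[159.33775663 133.38875361] [438.19308964 361.55559803]
```

```bash
python3 - <<'E'
from h import *
P=np.array([.5978,.0819,.1819]); 
env.move_straight(P,rate=.05); env.dwell(.3)
print(env.read_state()['position'],env.read_state()['force'])
r=env.move_straight(P+[0,0,-.037],rate=.04,force_limit=5); S=env.read_state(); print(r,S['position'],S['force'],S['wrist_torque'],S['clock'])
f=env.grab_frame('wrist'); save(f,'p0');g=env.grab_frame('scene'); save(g,'p1')
crop(f,210,140,310,310,3.5,'o2');crop(g,240,150,340,300,4,'o3')
a=cv2.imread('pics/o2.png');b=cv2.imread('pics/o3.png'); cv2.imwrite('pics/p4.png',np.hstack([a,b[:595]]))
E
```

```text
[0.59781186 0.08191263 0.18189752] [-0.67037503 -0.1412117  -0.86432762]
False [0.5965378  0.08161486 0.14414652] [-3.79860837 -1.10390202 -2.39048716] [-0.24723695  1.17207136 -0.01321901] 23.5167
```

View pics/p4.png

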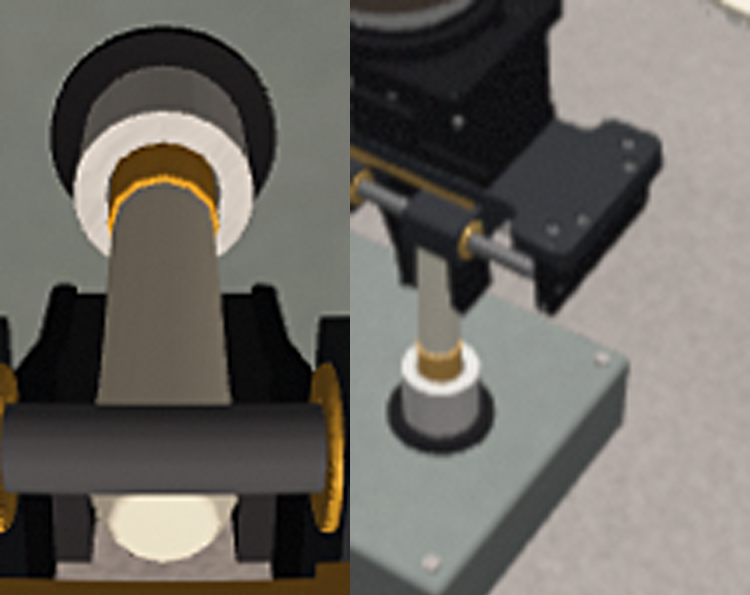

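```bash
python3 - <<'E'
from h import *
S=env.read_state();p=np.array(S['position'])
env.move_straight([.5963,.0817,p[2]],rate=.03); env.dwell(.2)
S=env.read_state(); print(S['position'],S['force'],S['wrist_torque'])
r=env.move_straight([.5963,.0817,.118],rate=.03,force_limit=8); S=env.read_state(); print(r,S['position'],S['force'],S['wrist_torque'],S['clock'],S['opening'])
f=env.grab_frame('wrist'); save(f,'q0');g=env.grab_frame('scene'); save(g,'q1')
crop(f,210,140,310,310,3.5,'o2');crop(g,240,150,340,300,4,'o3')
a=cv2.imread('pics/o2.png');b=cv2.imread('pics/o3.png'); cv2.imwrite('pics/q4.png',np.hstack([a,b[:595]]))
E
```

```text
[0.59624338 0.08164015 0.14411865] [-3.58804858 -0.86603779 -2.51626713] [-0.37123114  0.88811647  0.01350471]
True [0.59609134 0.08189249 0.12338226] [-0.6192258   1.25109043  3.77928881] [ 0.20629031  0.10071565 -0.03048802] 24.775 0.2234419305625197
```

View pics/q4.png

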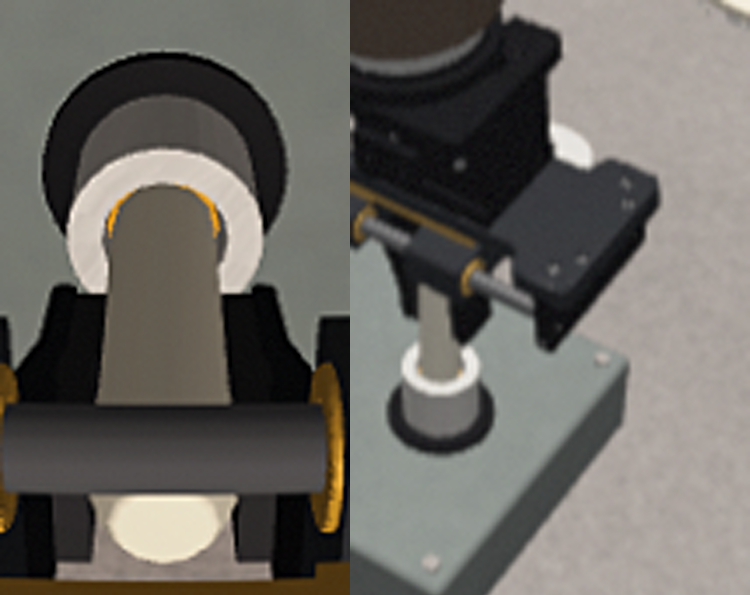

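```bash
python3 - <<'E'
from h import *
env.dwell(.1); S=env.read_state(); print(S['position'],S['force'])
p=np.array(S['position'])
r=env.move_straight([.5961,.0818,p[2]-.008],rate=.03,force_limit=10); S=env.read_state(); print(r,S['position'],S['force'],S['wrist_torque'],S['clock'],S['opening'])
f=env.grab_frame('wrist'); save(f,'r0')
env.gripper_to(0.45); env.dwell(.3)
S=env.read_state(); print(S['position'],S['force'],S['opening'])
f=env.grab_frame('wrist'); save(f,'r1');g=env.grab_frame('scene'); save(g,'r2')
crop(f,210,140,310,310,3.5,'o2');crop(g,240,150,340,300,4,'o3')
a=cv2.imread('pics/o2.png');b=cv2.imread('pics/o3.png'); cv2.imwrite('pics/r4.png',np.hstack([a,b[:595]]))
E
```

```text
[0.59599089 0.08185179 0.12335267] [0.16579544 1.30612202 5.34098594]
True [0.59668466 0.08191916 0.12324584] [-0.66510907  0.83446343  3.3375565 ] [0.18255872 0.2079985  0.01357366] 25.1833 0.22218295016510697
[0.5942717  0.08122295 0.12157972] [0.26687191 0.61968852 0.56610363] 0.44888747267587537
```

View pics/r4.png

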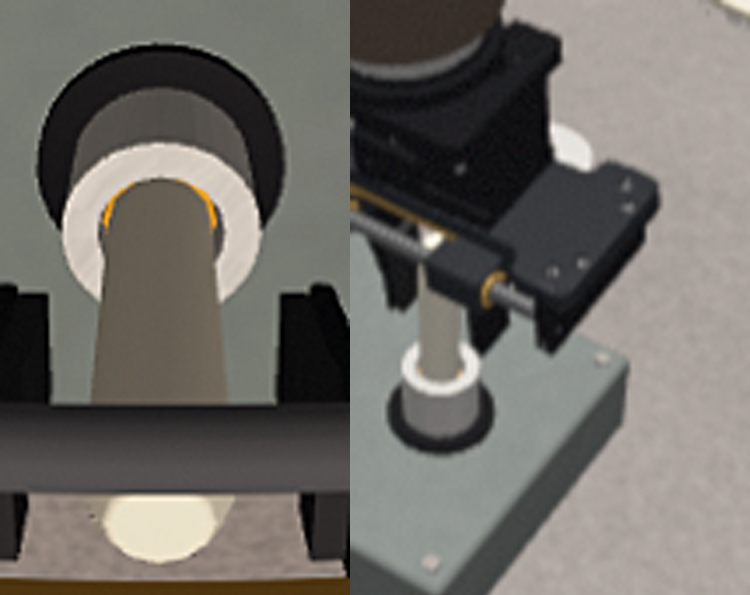

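```bash
python3 - <<'E'
from h import *
S=env.read_state();p=np.array(S['position']);R=Rm(S['tool_rot'])
env.move_straight(p-R[:,1]*.11,rate=.18)
env.goto([.60,-.03,.27],eul(down(-90))); env.dwell(.2)
f=env.grab_frame('wrist'); save(f,'t0');g=env.grab_frame('scene'); save(g,'t1'); print(env.read_state()['clock'],f['position'],env.read_state()['position'])
L=np.array([.6018,.0818,0]); 
for z in (.175,.18): print(z,proj(f,L+[-.0008,-.0016,z],True),proj(g,L+[0,0,z]))
crop(f,130,70,280,220,4,'o2');crop(g,220,180,320,330,4,'o3')
a=cv2.imread('pics/o2.png')[:590,:400];b=cv2.imread('pics/o3.png'); cv2.imwrite('pics/t4.png',np.hstack([a,b[:590]]))
E
```

```text
27.9167 [ 0.67563845 -0.03063987  0.43071286] [ 0.60016154 -0.02916772  0.26897376]
0.175 [[139.08194231 191.46549989]] [[262.27708276 209.95740202]]
0.18 [[137.1508415  192.96827703]] [[262.26463391 207.86743212]]
```

View pics/t4.png

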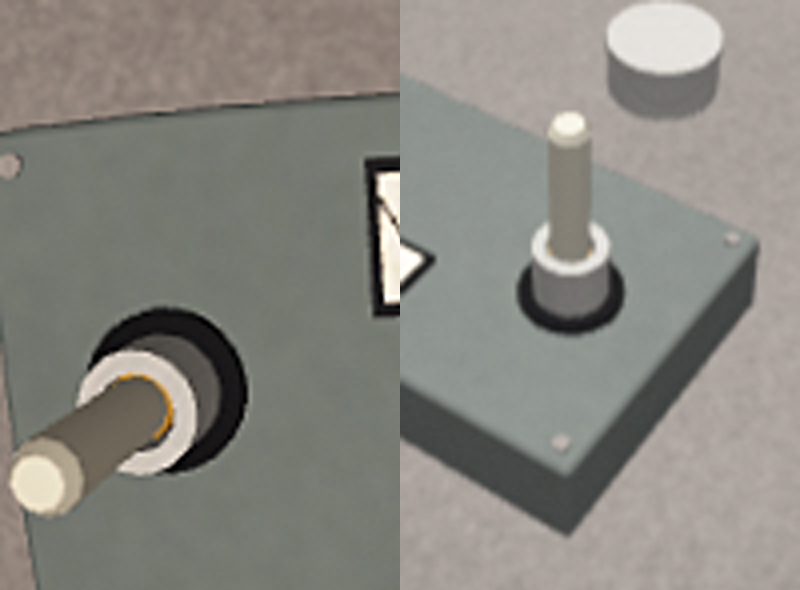

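```bash
python3 - <<'E'
from h import *
env.gripper_to(0.6)
env.goto([.435,-.294,.17],eul(down(-142))); env.dwell(.4)
S=env.read_state(); f=env.grab_frame('wrist'); save(f,'u0'); print(S['position'],f['position'],f['orientation'],S['qvel'].round(2),env.read_state()['clock'])
print([(d['score'],d['xyz']) for d in env.search_frame(f,'knob_point')],[(d['score'],d['xyz']) for d in env.search_frame(f,'knob_centre')])
crop(f,180,110,340,260,4,'u1')
E
```

```text
[ 0.43535809 -0.29369188  0.17004686] [ 0.4814249  -0.35506766  0.33229234] [-1.60899753e+01  2.96252540e-02 -1.41939548e+02] [-0.24 -0.13 -0.02 -0.05 -0.04 -0.01] 30.1833
[(0.9, [0.5223, -0.3213, 0.0297]), (0.8, [0.3473, -0.3035, 0.0206]), (0.73, [0.4365, -0.2956, 0.0216])] [(0.97, [0.5235, -0.3212, 0.0249]), (0.6, [0.3531, -0.3001, 0.0212])]
```

View pics/u1.png

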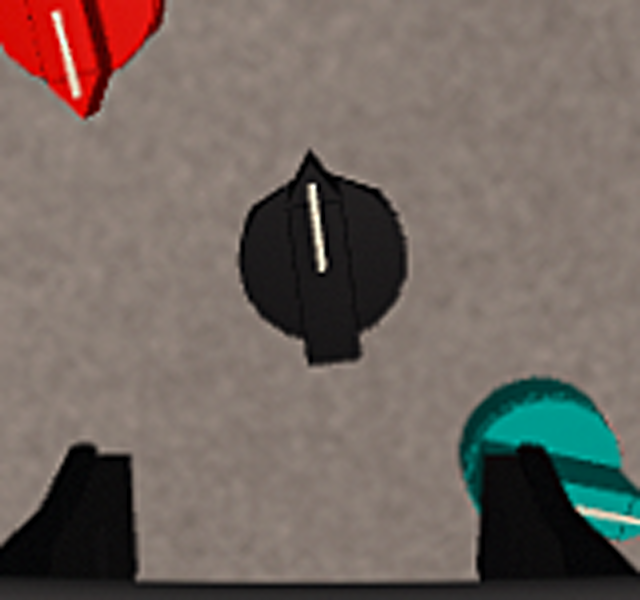

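```bash
python3 - <<'E'
from h import *
f=load('u0'); K=lambda u,v:(180+u/4,110+v/4); B=np.array([.0008,.0016,0])
az=lambda d:np.degrees(np.arctan2(d[1],d[0]))
w=onz(f,[K(311,183),K(322,272)],.042,True); print('line',w+B,az(w[0]-w[1]))
w2=onz(f,[K(334,362)],.042,True); print('rear',w2+B,az(w[0]-w2[0]))
t=onz(f,[K(309,152)],.031,True); print('tip',t+B)
# skirt top silhouette fit
g=cv2.cvtColor(f['image'],cv2.COLOR_BGR2GRAY); m=(g<60).astype(np.uint8)
m[:145]=0; m[202:]=0; m[:,:235]=0; m[:,285:]=0
cs,_=cv2.findContours(m,cv2.RETR_EXTERNAL,cv2.CHAIN_APPROX_NONE); c=max(cs,key=cv2.contourArea)[:,0,:]
# left & right parts only (exclude bar)
P=onz(f,c,.02,True)[:,:2]
from scipy.optimize import least_squares
o=least_squares(lambda p:np.hypot(*(P-p[:2]).T)-p[2],[.435,-.294,.023],loss='soft_l1',f_scale=.0005,x_scale=.01); print('skirt',o.x,o.x[:2]+B[:2], az(t[0,:2]-o.x[:2]))
E
```

```text
line [[ 0.45212906 -0.31703876  0.042     ]
 [ 0.43599369 -0.30094869  0.042     ]] -44.919459950547626
rear [[ 0.41887587 -0.2842262   0.042     ]] -44.6178751199584
tip [[ 0.45634544 -0.32166156  0.031     ]]
skirt [ 0.43425587 -0.30145969  0.02272992] [ 0.43505587 -0.29985969] -45.68114990025417
```

```bash
python3 - <<'E'
from h import *
e=eul(down(-135)); c=np.array([.4345,-.2997])
env.gripper_to(0.42,50)
env.goto([*c,.09],e); env.dwell(.15)
r=env.move_straight([*c,.0235],rate=.08,force_limit=8); env.dwell(.35); S=env.read_state(); print(r,S['position'],S['force'])
env.gripper_to(0,50); S=env.read_state(); print(S['position'],S['opening'],S['force'],S['clock'])
env.move_straight([*c,.16],rate=.15)
env.goto([.6088,-.0880,.17],eul(down(-107))); env.dwell(.6)
S=env.read_state(); print(S['position'],S['tool_rot'],S['opening'],S['force'],S['clock'])
f=env.grab_frame('wrist'); save(f,'v0');g=env.grab_frame('scene'); save(g,'v1')
crop(f,190,120,320,300,3.3,'o2');crop(g,150,150,270,300,3.9,'o3')
a=cv2.imread('pics/o2.png')[:580];b=cv2.imread('pics/o3.png')[:580,:370]; cv2.imwrite('pics/v4.png',np.hstack([a,b]))
E
```

```text
False [ 0.43462018 -0.29976212  0.02379002] [ 0.42386882 -0.13279647  1.06663001]
[ 0.43450364 -0.29968527  0.02347938] 0.15575998352261877 [-0.3210646   0.24342059  0.62019546] 33.3417
[ 0.60877898 -0.08809809  0.1700433 ] [-9.00020281e+01  4.34539455e-03  1.62989423e+02] 0.1572904651577999 [ 0.31636886  0.3602176  -1.56995302] 36.0667
```

View pics/v4.png

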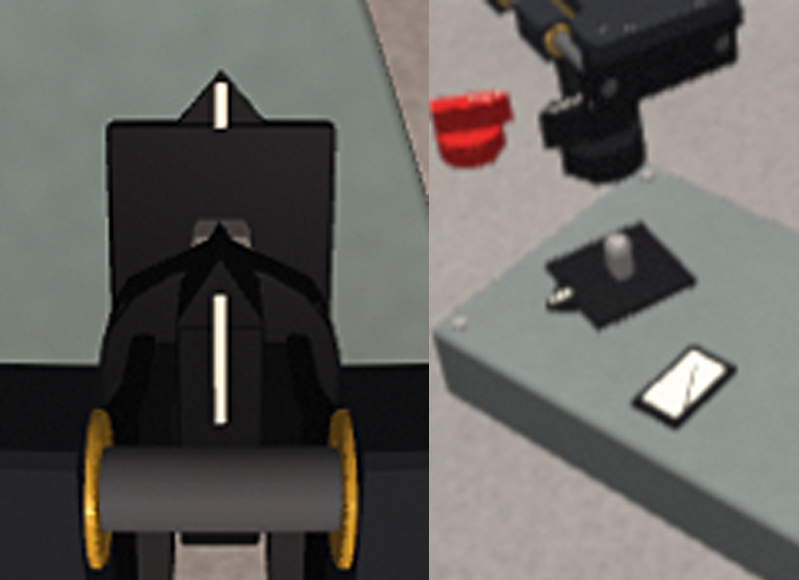

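```bash
python3 - <<'E'
from h import *
c=[.6088,-.0880]
S=env.read_state(); print(S['position'],S['force'])
env.move_straight([*c,.118],rate=.08); env.dwell(.2); F0=env.read_state()['force']; print(F0)
r=env.move_straight([*c,.0985],rate=.03,force_limit=6); S=env.read_state(); print(r,S['position'],S['force']-F0,S['wrist_torque'],S['clock'])
f=env.grab_frame('wrist'); save(f,'w0');g=env.grab_frame('scene'); save(g,'w1')
crop(f,190,120,320,300,3.3,'o2');crop(g,150,150,270,300,3.9,'o3')
a=cv2.imread('pics/o2.png')[:580];b=cv2.imread('pics/o3.png')[:580,:370]; cv2.imwrite('pics/w4.png',np.hstack([a,b]))
E
```

```text
[ 0.60880555 -0.08797049  0.16999333] [-0.1622528   0.1234136  -0.63108469]
[ 1.00529927  0.08858599 -0.343726  ]
False [ 0.60896086 -0.08800027  0.09856405] [-0.90996111 -0.42231769 -0.29441036] [-0.01438687 -0.02593313 -0.03155737] 37.9667
```

View pics/w4.png

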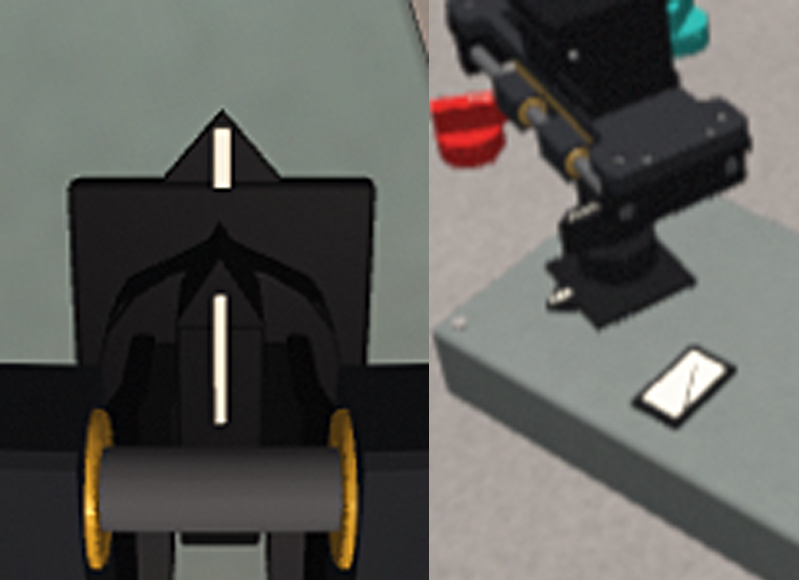

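```bash
python3 - <<'E'
from h import *
c=[.6088,-.0880]; F0=-.4
for z in (.096,.094,.092,.0905,.0895,.0885,.0875):
    r=env.move_straight([*c,z],rate=.02); env.dwell(.15); S=env.read_state()
    print(z,S['position'].round(4),S['force'].round(2),S['wrist_torque'].round(2),S['opening'],S['clock'])
    if S['force'][2]>24: break
E
```

```text
0.096 [ 0.6088 -0.088   0.096 ] [ 0.81  0.27 -0.61] [ 0.01 -0.01  0.03] 0.15202774660995666 38.4917
0.094 [ 0.6091 -0.0881  0.0946] [-0.44  0.04  4.14] [ 0.04  0.2  -0.07] 0.15734277473697525 38.8917
0.092 [ 0.6092 -0.088   0.0926] [-0.99 -0.24  6.61] [ 0.13  0.36 -0.04] 0.15945378621205467 39.2917
0.0905 [ 0.6092 -0.088   0.0914] [-1.5   1.75  6.97] [0.23 0.55 0.07] 0.160478229102019 39.6917
0.0895 [ 0.6092 -0.0881  0.0906] [-1.56  0.48  7.92] [0.25 0.62 0.01] 0.1532503221249194 40.0917
0.0885 [ 0.6092 -0.0881  0.0905] [-2.81  0.52 11.02] [ 0.4   1.04 -0.04] 0.15716361049170446 40.4917
0.0875 [ 0.6093 -0.0881  0.0904] [-4.42  1.34 15.54] [ 0.52  1.47 -0.04] 0.15756358568740872 40.8917
```

```bash
python3 - <<'E'
from h import *
env.dwell(1.0); S=env.read_state(); print(S['position'],S['force'],S['opening'],S['clock'])
f=env.grab_frame('wrist'); save(f,'x0');g=env.grab_frame('scene'); save(g,'x1')
cv2.imwrite('pics/x.png',np.hstack([cv2.resize(f['image'][120:300,190:320],None,fx=2.2,fy=2.2),cv2.resize(g['image'][110:310,140:390],None,fx=1.98,fy=1.98)]))
E
```

```text
[ 0.60928198 -0.08808889  0.09043696] [-4.48556646  1.27922756 14.80930739] 0.15489859120308394 41.8917
```

View pics/x.png

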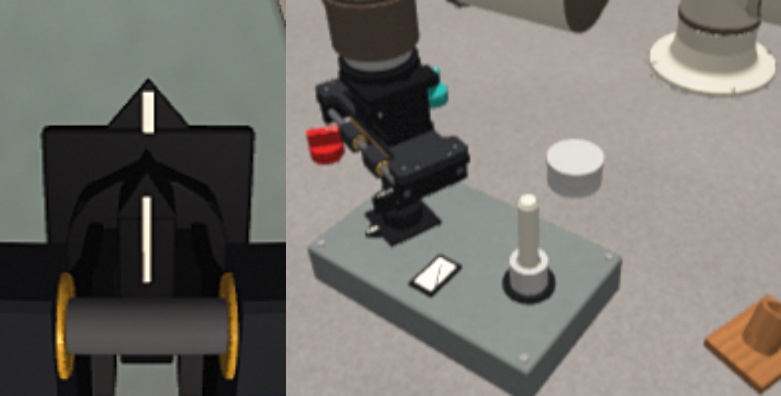

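Everything is as it should be: the lamp stands in the socket, and the knob is on the shaft, aligned and steadily pressed.

```bash
python3 - <<'E'
from workcell import env
env.close_job(); print(env.read_state()['clock'])
E
```

```text
the job is handed in; nothing more can be done
the job is handed in; nothing more can be done
```

The job is done and handed in at about 42 s on the robot's clock. The lamp stands released in the tester's socket, and the arm still holds the knob pressed down on the shaft.

- **Lamp:** It came out of the holder tilted about 8° in the jaws and about 5 mm lower than planned. I tilted the tool to bring it upright before inserting it. After release, its tip sat within about 0.2 px of the fully-home position in the scene picture, once that camera's offset of about 1 px was allowed for, and within 1 px in the wrist picture.
- **Knob:** The black one. I gripped it across the bar and turned it to the shaft's flat at -17°. It slid on without resistance.
- **Pressing:** The spring force rose as described. The shaft stopped with the TCP at 0.0904 to 0.0905 m, where I had predicted the stop at 0.0905. The last reading, after 1 s of holding, was a steady push of about 15 N with no drift.
- **Cartons and tin:** I never went near the cartons or the tin with the gripper. The tin looks undisturbed in the last pictures. I did not check the cartons again at the end.
- **Disagreements:**
  - The wrist camera's reported position was off by about 0.8 mm in x and 1.6 mm in y. I corrected for this.
  - The lamp first pressed on the socket wall with about 4 N. I moved it 1.5 mm to the side before pushing it fully down.

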